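# Clear the analyser's outfeed into the discard tub

## Task

Slide the round discard tub along the bench until its opening is under the open end of the analyser's outfeed track, while both spent sample pots are still up on the track. Then push both pots off that open end so that they drop into the tub. Leave the tub standing upright there with both pots in it, and leave the tip box, the bottle and the tube rack where they are.

Things in the scene. Friction and masses are not known exactly. Their poses are not given: they have to be found in the camera images.
- lip (a point): Open end of the outfeed track (raised level grey-painted channel): middle of the floor's end edge, on the floor's upper face, 105 mm above the bench; floor underside at 100 mm. +y is level and points outward off the open end, z up. The track runs 310 mm from here along -y to the analyser. Channel 56 mm wide inside, side walls 8 mm high, no wall at the open end.
- outfeed: White benchtop analyser with its track, all fixed. Origin: on the bench straight below the lip point, same axes. The analyser is a box 200 mm wide (x), from 310 to 480 mm along -y, 180 mm high. The track's only leg stands 220 mm back along -y (its foot from 190 to 250 mm back, 50 mm wide); under the open end the bench is free.
- tub: Discard tub: loose round grey plastic tub, open on top, 70 mm high, 122 mm outer diameter at the foot, 130 mm at the rim, wall 4 mm, bottom 5 mm, 0.2 to 0.4 kg. It starts on the bench, 140 to 200 mm out beyond the open end of the track and up to 30 mm to the side. Origin: centre of its underside; z up. It slides when pushed.
- pot_front_center (a point): Spent sample pot nearer the open end: squat closed cylinder with a white body and a slightly wider white lid, 42 mm diameter, 34 mm high, about 35 g, smooth, standing upright on the track floor. The point is its centre, half-way up; z is its axis.
- pot_rear_center (a point): The other spent sample pot, of the same kind, standing behind the first, nearer the analyser. The point is its centre, half-way up; z is its axis. At least 90 mm of empty track lies behind it.
- tip_box: Bystander: yellow pipette-tip box, 85 by 122 mm, 56 mm high, loose on the bench beyond the track. Origin: centre of its underside.
- bottle: Bystander: glass bottle with a blue cap, 72 mm diameter, 170 mm high, loose on the bench on the far side of the tub from the robot. Origin: centre of its underside.
- tube_rack: Bystander: blue tube rack, 65 by 126 mm, 57 mm high with its tubes, loose on the bench to the left, beyond the tub from the track. Origin: centre of its underside.
There are look-alikes about, which are no part of the job. What is shaped like the part that bears pot_rear_center but blue, green or turquoise is not meant.

How it is judged:
On the way:
1. the tub's opening is under the open end of the track (tub axis within 60 mm of the lip's middle, seen from above) and the tub stands upright, with both pots still up on the track (horizontal distance between tub and lip below 0.06 m and angle between tub's own z axis and vertical below 0.1 rad and height (world z) of tub below 0.006 m and height (world z) of each of pot_front_center, pot_rear_center above 0.112 m), for 0.2 s.
At the end, for the whole second after the job is handed in: Both pots lie inside the tub (centres within 55 mm of its axis and below its rim), and the tub stands upright and at rest on the bench with its axis within 60 mm, seen from above, of the middle of the track's open lip (horizontal distance between each of pot_front_center, pot_rear_center and tub below 0.055 m and z of pot_front_center in the frame of tub between 0 and 0.066 m and z of pot_rear_center in the frame of tub between 0 and 0.066 m and horizontal distance between tub and lip below 0.06 m and angle between tub's own z axis and vertical below 0.1 rad and height (world z) of tub below 0.006 m and linear speed of tub below 0.02 m/s); the robot touches nothing.
It fails at once if a bystander is moved more than 30 mm (distance of any of tip_box, bottle, tube_rack from where it was at the start of the episode above 0.03 m).
It also fails if it takes over 51 s, if anything falls off the work surface, if the arm or the gripper's body presses on something with over 40 N, if the wrist force passes 120 N, or if a joint passes its speed limit or range.

## Robot

A 6-joint arm with a two-finger parallel gripper is mounted at the origin on the work surface. World frame = base frame: x ahead of the robot, y to its left, z up, the work surface at z = 0. Lengths are in m, angles in rad, forces in N, time in s.
With the tool pointing down it reaches from about 0.35 to 0.775 m from the base axis. Payload 5.5 kg.
Tool frame: the origin (TCP) lies midway between the tips of the shut fingers; the grasp point (between the pads) lies 19 mm behind it; z points along the fingers, y is the line along which they close (so a half turn about z gives the same grasp; the last joint's range is limited). The gripper opens to 85 mm and grips with 20 to 120 N. Pads are 22 mm wide; open, the fingers measure 114 mm over their backs; the gripper's body (76 mm by 85 mm) begins 54 mm behind the grasp point. The pads swing forward as they close: fully open they stand 13 mm farther back than shut.
Start: joints at [-0.14, 0.313, 0.046, 1.304, 0, 1.431], TCP at [0.575, -0, 0.231] pointing down, gripper open.
Joint ranges: [-2.76, 2.76], [-0.86, 1.69], [-1.03, 1.26], [-2.2, 2.34], [-1.47, 1.5], [-3.14, 3.14]. Speed limits (rad/s): [2.57, 2.57, 3.14, 3.14, 3.14, 3.14].

## Interface

Orientations are given as a unit quaternion [w, x, y, z].
In Python, from workcell import telemetry, imaging, env gives the robot as it stands. The module is installed in compiled form; this text tells all that it offers.
- The arm moves only by the tool step_arm, never from a script. Its argument "moves" is a list of rows, each a list of 3 entries, a list of its own where there are three numbers: the shift along the tool's x, y, z in mm, then the turn, a rotation vector about the tool's x, y, z in rad, then the finger opening in mm, from 0 to 85.4. A call has 1 to 8 rows; each row is the pose to reach, as a shift and turn from the pose commanded when the call began, along the tool's axes at that moment; what a row does not reach only later rows make up. A row lasts 1/12 s, in which the tool goes at most 41.7 mm and 7.16 degrees, less where a joint would pass 70% of its speed; a pose out of reach is approached as far as the arm can. A call with a gripper value outside its range is refused whole. The fingers move at their own pace and stop on an object; "grip_force" is the grip in N (left out, the last holds). Time passes only in rows, so rows that repeat a pose let the fingers close. It gives the time, the measured TCP pose, the force, the opening and the grip force at its end, in the units of the state.
- telemetry.get_state(): the state, without advancing time (a new reading comes with each control period).
- imaging.read_camera(name): name is "scene" or "side" or "wrist"; returns the picture (384x512x3 uint8, red, green, blue); there is no depth.
- imaging.camera_params(name): a dict with "camera_matrix" (3x3 intrinsics, pixels), "D" ([k1, k2, p1, p2, k3] as OpenCV has them; the pictures are not rectified), "pose" (4x4, takes a point from camera to world coordinates). Camera axes: x right, y up, looking along -z (the intrinsics and any distortion apply to the point x, -y, -z); pixel columns grow to the right and rows downward; lengths in m; the calibration is good to about 2 mm. A picture is of the moment at which its call begins: read the wrist's pose just before it. camera_params takes no time and is no camera call; for the wrist camera it gives the pose at the moment of the call.
- env.hand_in(): hands the job in; it is judged then, once.
The state is a dict: "clock": time; "joint_pos": joint angles; "qvel": joint speeds; "tau": joint torques, N m; "tcp_pos": TCP position; "orientation": TCP orientation; "wrist_force": force on the tool from outside, world axes, zero at the start; "ft_torque": the same for the moment, N m; "finger_gap": finger opening in m; "grip_force": force on a finger pad.
Only numpy, scipy, OpenCV 4.12 (cv2) and the standard library are available. Lean on these libraries where they do the work, as an engineer would, in place of code of your own. Each camera call takes 0.05 s, during which the arm holds its last target. There are 200 camera calls.

## Working session

There is one attempt and no reset: what is moved stays moved. The work goes in short steps, Python scripts to look and compute and a tool call to move; the robot and the scene stay as the last step left them, time stands still between calls to the robot, and variables do not carry over. Pictures are saved under pics/ and viewed, at most 10 in all, crops included, and the job is handed in when it is done.

Besides the shell and the picture viewer there is one more tool, called after "Call:" as name(argument=value, ...) on one line, values as JSON. step_arm: Moves the arm, as the interface text tells. Its arguments: {"type":"object","properties":{"moves":{"type":"array"},"grip_force":{"type":"number"}},"required":["moves"]}

```bash
mkdir -p pics; cat > h.py <<'E'
import numpy as np, cv2
from workcell import telemetry, imaging, env
def ray(name,u,v,z,P=None):
    c=P or imaging.camera_params(name)
    K=np.array(c["camera_matrix"]);D=np.array(c["D"]);T=np.array(c["pose"])
    x,y=cv2.undistortPoints(np.array([[[u,v]]],float),K,D)[0,0]
    d=T[:3,:3]@np.array([x,-y,-1]);o=T[:3,3]
    return o+d*(z-o[2])/d[2]
def proj(name,p):
    c=imaging.camera_params(name)
    K=np.array(c["camera_matrix"]);D=np.array(c["D"]);T=np.array(c["pose"])
    q=np.linalg.inv(T)@np.append(p,1)
    return cv2.projectPoints(np.array([[q[0],-q[1],-q[2]]]),np.zeros(3),np.zeros(3),K,D)[0].ravel()
def save(name,f,crop=None,s=1):
    im=imaging.read_camera(name)[:,:,::-1]
    if crop: a,b,c,d=crop; im=im[b:d,a:c]
    cv2.imwrite("pics/"+f,cv2.resize(im,None,fx=s,fy=s,interpolation=cv2.INTER_CUBIC))
E
python3 - <<'E'
from h import *
save("scene","s0.png",s=1.5);save("side","d0.png",s=1.5)
s=telemetry.get_state();print(s["tcp_pos"],s["orientation"],s["clock"])
for n in("scene","side"):print(np.round(imaging.camera_params(n)["pose"],2))
E
```

```text
[5.74550853e-01 4.12812660e-05 2.30481914e-01] [-6.59922304e-04  7.07102590e-01  7.07110484e-01 -5.04467715e-04] 0.1
[[-0.54 -0.64  0.55  1.05]
 [ 0.84 -0.4   0.36  0.44]
 [-0.01  0.66  0.75  0.71]
 [ 0.    0.    0.    1.  ]]
[[ 0.95  0.18 -0.25  0.4 ]
 [-0.31  0.58 -0.75 -0.46]
 [ 0.01  0.79  0.61  0.58]
 [ 0.    0.    0.    1.  ]]
```

View pics/s0.png

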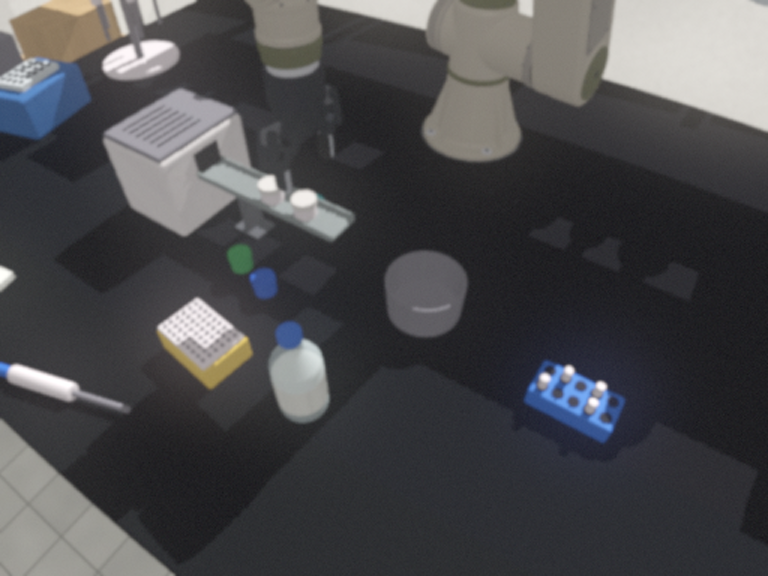

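View pics/d0.png

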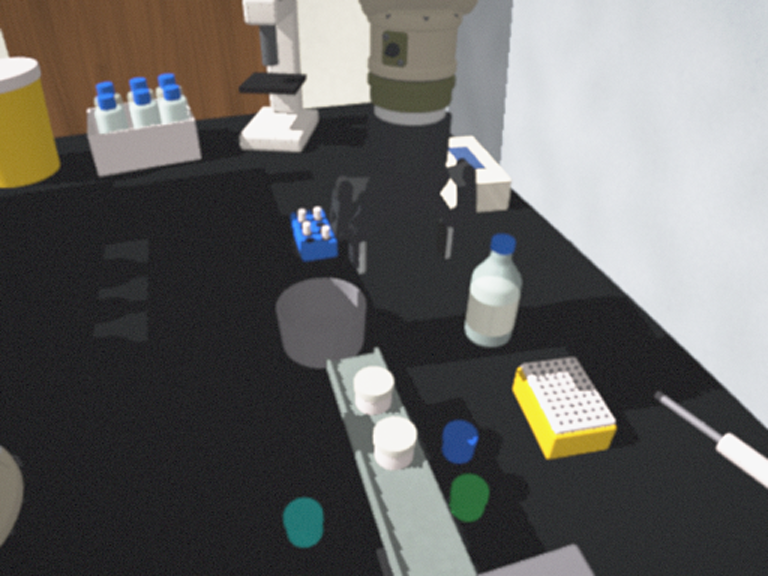

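The scene view shows the white pots on the track at about (304,205) and (270,188), and the tub at (426,290). The side view has the pots at (374,388) and (395,440), and the tub at (322,320). The look-alikes are all on the bench in the side view: blue (460,441), green (469,497) and turquoise (303,522). I choose the two white pots on the track and check them in a close crop.

```bash
python3 - <<'E'
from h import *
a=imaging.read_camera("side")[170:330,170:330,::-1];b=imaging.read_camera("scene")[100:240,120:330,::-1]
a=cv2.resize(a,None,fx=2.5,fy=2.5,interpolation=3);b=cv2.resize(b,None,fx=3.8,fy=3.8,interpolation=3)
cv2.imwrite("pics/c1.png",cv2.convertScaleAbs(cv2.resize(imaging.read_camera("side")[175:325,170:330,::-1],None,fx=4,fy=4,interpolation=3),alpha=1.3))
cv2.imwrite("pics/c2.png",cv2.convertScaleAbs(cv2.resize(b,(798,532)),alpha=1.5))
E
```

```text
(no output)
```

View pics/c1.png

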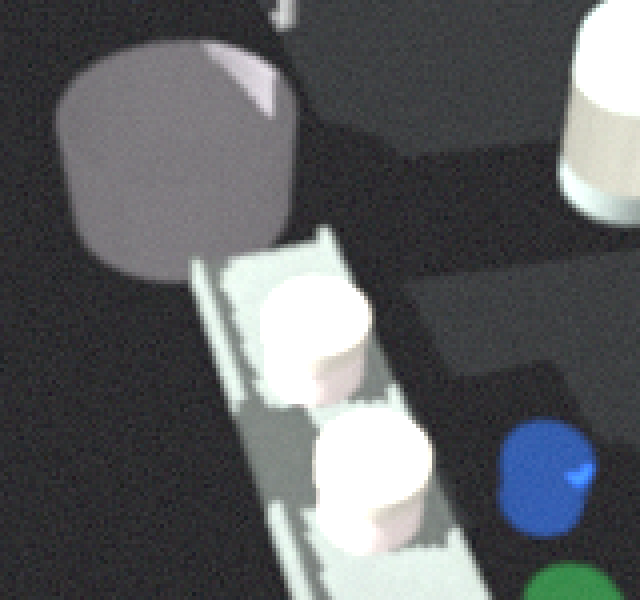

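View pics/c2.png

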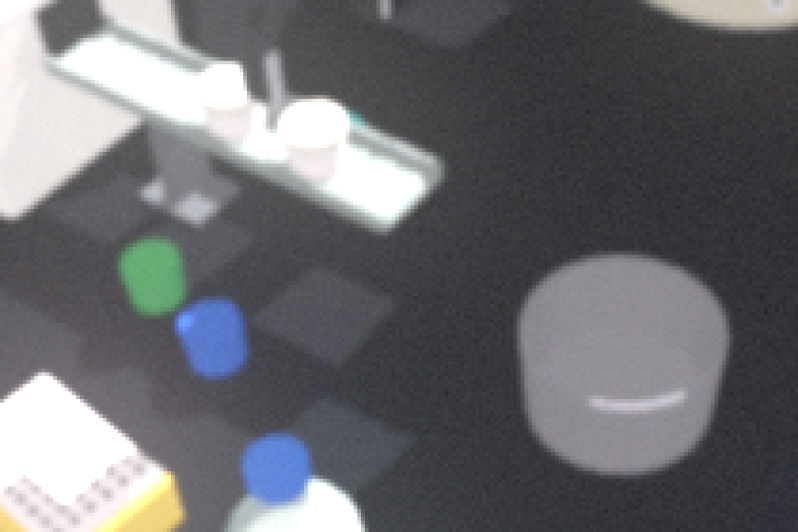

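The crops confirm two white-lidded pots standing on the track. In the side crop the lid centres are (316,314) and (373,452), and the end wall tops are (196,262) and (325,230). In the scene crop the tub rim spans columns 518–729, its top is at row 253, and the foot bottom is at row 474.

```bash
python3 - <<'E'
from h import *
from scipy.optimize import least_squares
S=lambda u,v:(170+u/4,175+v/4); C=lambda u,v:(120+u/3.8,100+v/3.8)
p=lambda n,uv,z:np.round(ray(n,*uv,z)*1000,1)
print("wallL",p("side",S(196,262),.113),"wallR",p("side",S(325,230),.113))
print("wallL back",p("side",S(238,408),.113), p("side",S(275,505),.113))
print("scene far wall end",p("scene",C(440,160),.113),"near",p("scene",C(385,222),.113))
t=np.linspace(0,2*np.pi,120)
def ext(n,x,y,r,z):
    return np.array([proj(n,np.array([x+r*np.cos(a),y+r*np.sin(a),z])) for a in t[::2]])
def fit(f,x0):
    r=least_squares(f,x0,diff_step=1e-3);print(np.round(r.x*1000,1),np.round(r.fun,1))
def tub(q,n):
    e=ext(n,*q,.065,.07);b=ext(n,*q,.061,0)
    return e[:,0].min(),e[:,0].max(),e[:,1].min(),b[:,1].max()
fit(lambda q:np.array(tub(q,"scene"))-[120+518/3.8,120+729/3.8,100+253/3.8,100+474/3.8],[.6,.2])
fit(lambda q:np.array(tub(q,"side"))-[170+55/4,170+297/4,175+38/4,175+282/4],[.6,.2])
for l,r,tp in((261,371,275),(314,433,403)):
    def f(q):
        e=ext("side",*q,.021,.139);return np.array([e[:,0].min(),e[:,0].max(),e[:,1].min()])-[170+l/4,170+r/4,175+tp/4]
    fit(f,[.5,0])
for l,r,tp in((277,350,97),(197,250,62)):
    def f(q):
        e=ext("scene",*q,.021,.139);return np.array([e[:,0].min(),e[:,0].max(),e[:,1].min()])-[120+l/3.8,120+r/3.8,100+tp/3.8]
    fit(f,[.5,0])
# bystanders (scene full px/1.5)
print("bottle cap",p("scene",(289/1.5,328/1.5),.17),"side",p("side",(503/1.5,240/1.5),.17))
for uv in((158,330),(200,299),(250,347),(209,372)):print("tip",p("scene",(uv[0]/1.5,uv[1]/1.5),.056))
for uv in((540,363),(623,402),(527,392),(603,430)):print("rack",p("scene",(uv[0]/1.5,uv[1]/1.5),.045))
E
```

```text
wallL [493.9   7.4 113. ] wallR [554.4  10.3 113. ]
wallL back [489.7 -77.7 113. ] [ 490.5 -126.8  113. ]
scene far wall end [488.5  13.4 113. ] near [555.3  18.  113. ]
[517.8 169.8] [ 0.2 -0.2  0.2 -0.1]Traceback (most recent call last):
  File "<stdin>", line 17, in <module>
  File "<stdin>", line 12, in fit
    return func(*args, **kwargs)
    result = trf(vector_fun.fun, vector_fun.jac, x0, f0, J0, lb, ub, ftol, xtol,
                 gtol, max_nfev, x_scale, loss_function, tr_solver,
                 tr_options.copy(), verbose, callback=callback_wrapped)
    return trf_no_bounds(
        fun, jac, x0, f0, J0, ftol, xtol, gtol, max_nfev, x_scale,
        loss_function, tr_solver, tr_options, verbose, callback=callback)
    J = jac(x)
    self._update_jac()
    ~~~~~~~~~~~~~~~~^^
    self.J = self.jac_wrapped(xp_copy(self.x), f0=self.f)
             ~~~~~~~~~~~~~~~~^^^^^^^^^^^^^^^^^^^^^^^^^^^^
    J, dct = approx_derivative(
             ~~~~~~~~~~~~~~~~~^
        self.fun,
        ^^^^^^^^^
    ...<2 lines>...
        **self.finite_diff_options,
        ^^^^^^^^^^^^^^^^^^^^^^^^^
[... 209 characters left out ...]
 ^^^^^^^^^^^^^^^^^^^^^^
                             mf)
                             ^^^
    df = [f_eval - f0 for f_eval in f_evals]
                                    ^^^^^^^
    f = np.atleast_1d(self.fun(x, *self.args, **self.kwargs))
                      ~~~~~~~~^^^^^^^^^^^^^^^^^^^^^^^^^^^^^^
    return np.atleast_1d(self.fun(x))
                         ~~~~~~~~^^^
    return self.f(x, *self.args, **self.kwargs)
           ~~~~~~^^^^^^^^^^^^^^^^^^^^^^^^^^^^^^
  File "<stdin>", line 17, in <lambda>
  File "<stdin>", line 14, in tub
  File "<stdin>", line 10, in ext
  File "h.py", line 10, in proj
    c=imaging.camera_params(name)
ValueError: time passes only in moves, steps and waits
```

```bash
sed -i 's/^from workcell.*/&\nimport functools\ncp=functools.cache(imaging.camera_params)/; s/imaging.camera_params(name)$/cp(name)/' h.py; python3 - <<'E'
from h import *
from scipy.optimize import least_squares
p=lambda n,uv,z:np.round(ray(n,*uv,z)*1000,1)
t=np.linspace(0,2*np.pi,60)
def ext(n,x,y,r,z):
    return np.array([proj(n,np.array([x+r*np.cos(a),y+r*np.sin(a),z])) for a in t])
def fit(f,x0):
    r=least_squares(f,x0,diff_step=1e-3);print(np.round(r.x*1000,1),np.round(r.fun,1))
def tub(q,n):
    e=ext(n,*q,.065,.07);b=ext(n,*q,.061,0)
    return e[:,0].min(),e[:,0].max(),e[:,1].min(),b[:,1].max()
fit(lambda q:np.array(tub(q,"side"))-[170+55/4,170+297/4,175+38/4,175+282/4],[.52,.17])
def pot(n,l,r,tp):
    def f(q):
        e=ext(n,*q,.021,.139);return np.array([e[:,0].min(),e[:,0].max(),e[:,1].min()])-[l,r,tp]
    fit(f,[.52,-.05])
for l,r,tp in((261,371,275),(314,433,403)):pot("side",170+l/4,170+r/4,175+tp/4)
for l,r,tp in((277,350,97),(197,250,62)):pot("scene",120+l/3.8,120+r/3.8,100+tp/3.8)
print("bottle cap",p("scene",(289/1.5,328/1.5),.17),"side",p("side",(503/1.5,240/1.5),.17))
for uv in((158,330),(200,299),(250,347),(209,372)):print("tip",p("scene",(uv[0]/1.5,uv[1]/1.5),.056))
for uv in((540,363),(623,402),(527,392),(603,430)):print("rack",p("scene",(uv[0]/1.5,uv[1]/1.5),.045))
E
```

```text
[521.3 167.9] [ 0.2 -0.2  0.3 -0.2]
[527.4 -60.7] [ 0.6 -0.6  0.1]
[ 526.9 -131.7] [ 0.5 -0.5  0. ]
[521.6 -61.6] [ 1.  -1.   0.1]
[ 522.7 -137.3] [-1.3  1.3 -0.1]
bottle cap [762.5 109.  170. ] side [767.4 108.2 170. ]
tip [ 813.7 -126.9   56. ]
tip [ 733.6 -116.3   56. ]
tip [760.5  13.8  56. ]
tip [825.5  -6.6  56. ]
rack [552.1 381.5  45. ]
rack [551.5 506.8  45. ]
rack [607.3 384.7  45. ]
rack [608.  496.4  45. ]
```

Side and scene agree: the lip is at about (523, 12), the tub at (520, 168), and the pots at about (524, -61) and (525, -135), with the track along world y. The opening of 60 mm lets the two fingers cradle the tub from behind. Tool x is world +y, and tool y is world +x.

Call:
step_arm(moves=[[[260, -53, 0], [0, 0, 0], 60], [[260, -53, 0], [0, 0, 0], 60], [[260, -53, 0], [0, 0, 0], 60], [[260, -53, 0], [0, 0, 0], 60], [[260, -53, 0], [0, 0, 0], 60], [[260, -53, 0], [0, 0, 0], 60], [[260, -53, 0], [0, 0, 0], 60], [[260, -53, 0], [0, 0, 0], 60]])

```text
clock: 0.92
tcp_pos: [0.5206, 0.2637, 0.2311]
orientation: [-0.0, 0.705, 0.709, 0.0]
wrist_force: [0.3, -0.8, 0.8]
finger_gap: 0.0599
grip_force: 0.0
```

Call:
step_arm(moves=[[[0, 0, 40], [0, 0, 0], 60], [[0, 0, 80], [0, 0, 0], 60], [[0, 0, 120], [0, 0, 0], 60], [[0, 0, 160], [0, 0, 0], 60], [[0, 0, 190], [0, 0, 0], 60], [[0, 0, 210], [0, 0, 0], 60], [[0, 0, 213], [0, 0, 0], 60], [[0, 0, 213], [0, 0, 0], 60]])

```text
clock: 1.58
tcp_pos: [0.521, 0.2587, 0.0169]
orientation: [-0.001, 0.707, 0.707, -0.002]
wrist_force: [-0.9, 0.8, -0.3]
finger_gap: 0.0602
grip_force: 0.0
```

Call:
step_arm(moves=[[[-12, 0, 0], [0, 0, 0], 60], [[-20, 0, 0], [0, 0, 0], 60], [[-25, 0, 0], [0, 0, 0], 60], [[-30, 0, 0], [0, 0, 0], 60], [[-36, 0, 0], [0, 0, 0], 60], [[-43, 0, 0], [0, 0, 0], 60], [[-51, 0, 0], [0, 0, 0], 60], [[-59, 0, 0], [0, 0, 0], 60]])

```text
clock: 2.25
tcp_pos: [0.5224, 0.2004, 0.0186]
orientation: [0.0, 0.707, 0.707, 0.0]
wrist_force: [0.6, 2.4, 0.5]
finger_gap: 0.06
grip_force: 0.0
```

Call:
step_arm(moves=[[[-8, 0, 0], [0, 0, 0], 60], [[-16, 0, 0], [0, 0, 0], 60], [[-24, 0, 0], [0, 0, 0], 60], [[-32, 0, 0], [0, 0, 0], 60], [[-40, 0, 0], [0, 0, 0], 60], [[-47, 0, 0], [0, 0, 0], 60], [[-53, 0, 0], [0, 0, 0], 60], [[-58, 0, 0], [0, 0, 0], 60]])

```text
clock: 2.92
tcp_pos: [0.522, 0.1422, 0.0182]
orientation: [-0.0, 0.707, 0.707, -0.0]
wrist_force: [-0.1, 1.1, 1.2]
finger_gap: 0.0602
grip_force: 0.0
```

```bash
python3 - <<'E'
from h import *
save("scene","s1.png",(90,70,330,250),3.3)
E
```

```text
(no output)
```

View pics/s1.png

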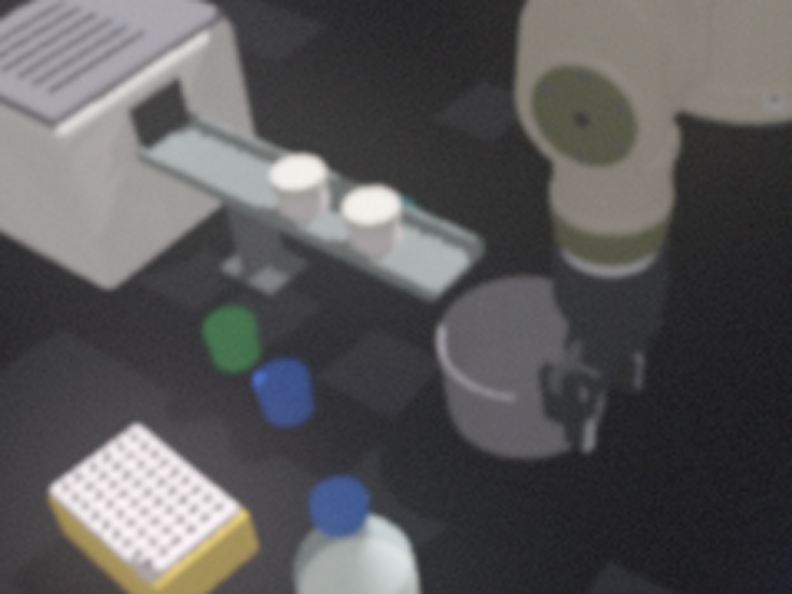

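The view shows the tub upright against the fingers, with left edge 436, rim top 275 and foot bottom 458. The pots still stand on the track at (299,175) and (371,205), and the track end is at about (458,270). I fit these.

```bash
python3 - <<'E'
from h import *
from scipy.optimize import least_squares
t=np.linspace(0,2*np.pi,60);o=np.array([90,70])
def ext(x,y,r,z):return np.array([proj("scene",np.array([x+r*np.cos(a),y+r*np.sin(a),z])) for a in t])
def T(q):
    e=ext(*q,.065,.07);b=ext(*q,.061,0);return np.array([e[:,0].min(),e[:,1].min(),b[:,1].max()])-[90+436/3.3,70+276/3.3,70+458/3.3]
r=least_squares(T,[.52,.08],diff_step=1e-3);print("tub",r.x*1000,r.fun)
for l,rr,tp in((269,328,154),(341,402,185)):
    r=least_squares(lambda q:(lambda e:np.array([e[:,0].min(),e[:,0].max(),e[:,1].min()]))(ext(*q,.021,.139))-[90+l/3.3,90+rr/3.3,70+tp/3.3],[.52,-.06],diff_step=1e-3);print("pot",r.x*1000,r.fun)
for n,uv,z in(("far top",(484,240),.113),("near bottom",(433,300),.1),("near top",(437,288),.113)):print(n,ray("scene",90+uv[0]/3.3,70+uv[1]/3.3,z)*1000)
E
```

```text
tub [521.85670303  72.50428352] [-0.00018509 -0.09637223  0.08108033]
pot [ 521.97535537 -132.43638404] [ 0.64420413 -0.64182251  0.03364575]
pot [523.0978423  -60.15665006] [ 0.67194645 -0.67083977  0.03491676]
far top [489.30703362  16.62760645 113.        ]
near bottom [551.74263208  13.89451906 100.        ]
near top [550.65076744  17.88081018 113.        ]
```

Call:
step_arm(moves=[[[-8, 0, 0], [0, 0, 0], 60], [[-15, 0, 0], [0, 0, 0], 60], [[-21, 0, 0], [0, 0, 0], 60], [[-26, 0, 0], [0, 0, 0], 60], [[-29, 0, 0], [0, 0, 0], 60], [[-29, 0, 0], [0, 0, 0], 60]])

```text
clock: 3.47
tcp_pos: [0.522, 0.1131, 0.0182]
orientation: [0.0, 0.707, 0.707, -0.0]
wrist_force: [0.9, 0.4, 0.3]
finger_gap: 0.0604
grip_force: 0.0
```

Call:
step_arm(moves=[[[8, 0, 0], [0, 0, 0], 60], [[30, 0, 0], [0, 0, 0], 60], [[50, 0, -10], [0, 0, 0], 40], [[50, 0, -50], [0, 0, 0], 12], [[50, 0, -90], [0, 0, 0], 12], [[50, 0, -130], [0, 0, 0], 12], [[50, 0, -170], [0, 0, 0], 12], [[50, 0, -210], [0, 0, 0], 12]])

```text
clock: 4.13
tcp_pos: [0.5214, 0.1648, 0.2304]
orientation: [0.0, 0.707, 0.707, 0.0]
wrist_force: [1.3, -0.1, -0.7]
finger_gap: 0.0122
grip_force: 0.0
```

```bash
python3 - <<'E'
from h import *
save("scene","s2.png",(90,70,330,250),3.3)
print(telemetry.get_state()["tcp_pos"])
E
```

```text
[0.52500873 0.16537346 0.2390294 ]
```

View pics/s2.png

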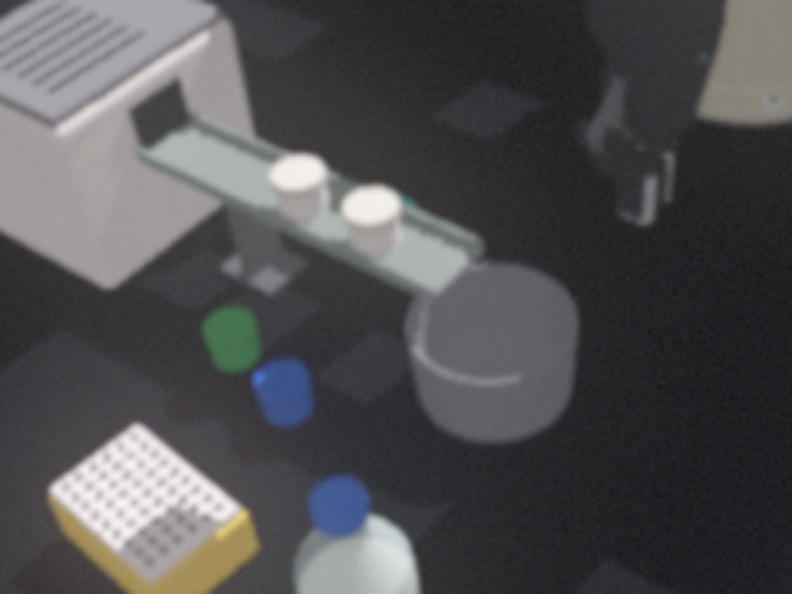

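The tub stands upright below the track end (rim columns 404–579, foot bottom 441, so its axis is about 29 mm outside the lip), and both pots are still on the track. Next I move the nearly shut fingers behind the rear pot.

Call:
step_arm(moves=[[[-41, 0, 0], [0, 0, 0], 12], [[-82, 0, 0], [0, 0, 0], 12], [[-123, 0, 0], [0, 0, 0], 12], [[-164, 0, 0], [0, 0, 0], 12], [[-205, 0, 0], [0, 0, 0], 12], [[-246, 0, 0], [0, 0, 0], 12], [[-287, 0, 0], [0, 0, 0], 12], [[-328, 0, 0], [0, 0, 0], 12]])

```text
clock: 4.85
tcp_pos: [0.5219, -0.1654, 0.2282]
orientation: [0.0, 0.707, 0.707, 0.0]
wrist_force: [2.0, 0.7, 0.0]
finger_gap: 0.0124
grip_force: 0.0
```

Call:
step_arm(moves=[[[-20, 0, 0], [0, 0, 0], 12], [[-27, 0, 0], [0, 0, 0], 12], [[-27, 0, 0], [0, 0, 0], 12], [[-27, 0, 30], [0, 0, 0], 12], [[-27, 0, 60], [0, 0, 0], 12], [[-27, 0, 75], [0, 0, 0], 12], [[-27, 0, 75], [0, 0, 0], 12], [[-27, 0, 75], [0, 0, 0], 12]])

```text
clock: 5.52
tcp_pos: [0.5216, -0.1889, 0.1528]
orientation: [-0.001, 0.706, 0.708, -0.0]
wrist_force: [0.4, 0.3, 0.1]
finger_gap: 0.0119
grip_force: 0.0
```

```bash
python3 - <<'E'
from h import *
print(telemetry.get_state()["tcp_pos"])
save("side","d2.png",(160,130,360,384),2.35)
E
```

```text
[ 0.52158627 -0.18886843  0.15283135]
```

View pics/d2.png

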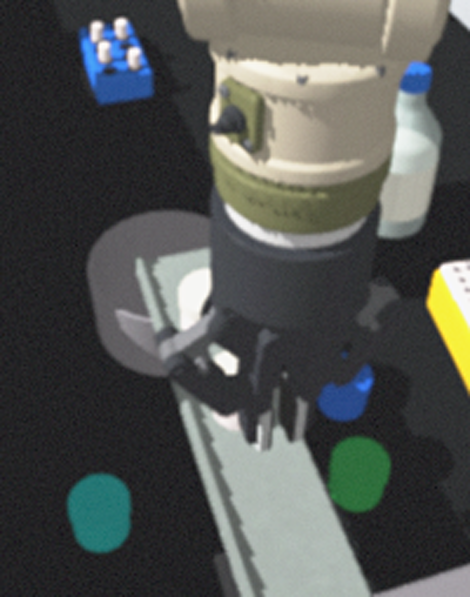

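The fingertips at about (265–300,445) are behind the rear pot and over the channel. I lower them into the channel.

Call:
step_arm(moves=[[[0, 0, 12], [0, 0, 0], 12], [[0, 0, 24], [0, 0, 0], 12], [[0, 0, 34], [0, 0, 0], 12], [[0, 0, 36], [0, 0, 0], 12], [[0, 0, 36], [0, 0, 0], 12]])

```text
clock: 5.98
tcp_pos: [0.5222, -0.1907, 0.1176]
orientation: [0.0, 0.707, 0.707, 0.0]
wrist_force: [0.5, -0.6, -0.1]
finger_gap: 0.012
grip_force: 0.0
```

Call:
step_arm(moves=[[[10, 0, 0], [0, 0, 0], 12], [[18, 0, 0], [0, 0, 0], 12], [[24, 0, 0], [0, 0, 0], 12], [[30, 0, 0], [0, 0, 0], 12], [[36, 0, 0], [0, 0, 0], 12], [[42, 0, 0], [0, 0, 0], 12], [[48, 0, 0], [0, 0, 0], 12], [[54, 0, 0], [0, 0, 0], 12]])

```text
clock: 6.65
tcp_pos: [0.5221, -0.1364, 0.1174]
orientation: [0.0, 0.707, 0.707, 0.0]
wrist_force: [1.0, 0.0, 0.7]
finger_gap: 0.0124
grip_force: 0.1
```

Call:
step_arm(moves=[[[6, 0, 0], [0, 0, 0], 12], [[12, 0, 0], [0, 0, 0], 12], [[18, 0, 0], [0, 0, 0], 12], [[24, 0, 0], [0, 0, 0], 12], [[30, 0, 0], [0, 0, 0], 12], [[36, 0, 0], [0, 0, 0], 12], [[42, 0, 0], [0, 0, 0], 12], [[48, 0, 0], [0, 0, 0], 12]])

```text
clock: 7.32
tcp_pos: [0.522, -0.0884, 0.1173]
orientation: [0.0, 0.707, 0.707, 0.0]
wrist_force: [-0.3, 0.2, -0.2]
finger_gap: 0.0123
grip_force: 0.2
```

Call:
step_arm(moves=[[[6, 0, 0], [0, 0, 0], 12], [[12, 0, 0], [0, 0, 0], 12], [[18, 0, 0], [0, 0, 0], 12], [[24, 0, 0], [0, 0, 0], 12], [[30, 0, 0], [0, 0, 0], 12], [[36, 0, 0], [0, 0, 0], 12], [[42, 0, 0], [0, 0, 0], 12], [[42, 0, 0], [0, 0, 0], 12]])

```text
clock: 7.98
tcp_pos: [0.5219, -0.0458, 0.1173]
orientation: [-0.0, 0.707, 0.708, 0.0]
wrist_force: [-0.0, -0.1, 0.4]
finger_gap: 0.0122
grip_force: 0.0
```

```bash
python3 - <<'E'
from h import *
save("scene","s3.png",(90,70,330,250),3.3)
E
```

```text
(no output)
```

View pics/s3.png

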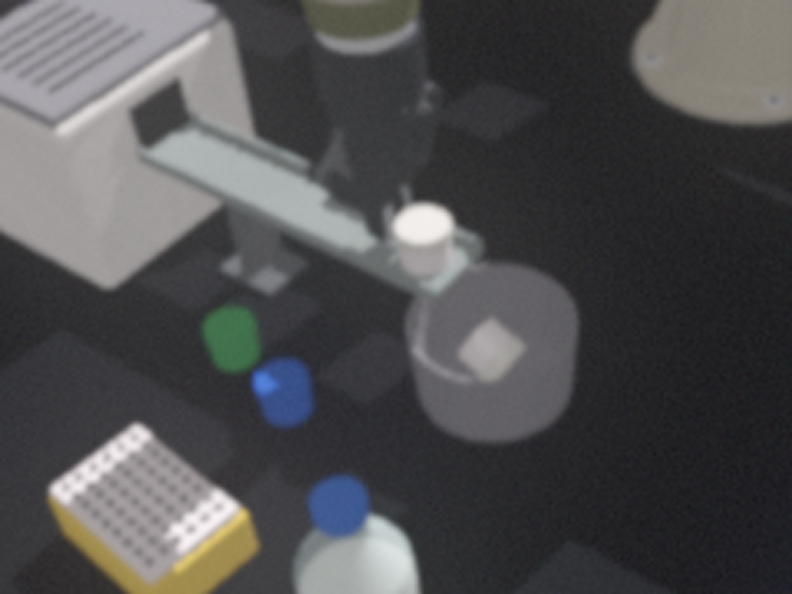

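The front pot lies in the tub at (492,350), and the rear pot is still on the track at (423,235). I keep pushing.

Call:
step_arm(moves=[[[6, 0, 0], [0, 0, 0], 12], [[12, 0, 0], [0, 0, 0], 12], [[18, 0, 0], [0, 0, 0], 12], [[24, 0, 0], [0, 0, 0], 12], [[30, 0, 0], [0, 0, 0], 12], [[36, 0, 0], [0, 0, 0], 12], [[42, 0, 0], [0, 0, 0], 12], [[48, 0, 0], [0, 0, 0], 12]])

```text
clock: 8.7
tcp_pos: [0.522, 0.0017, 0.1173]
orientation: [-0.0, 0.707, 0.707, 0.0]
wrist_force: [0.1, -0.1, 0.4]
finger_gap: 0.0117
grip_force: 0.0
```

Call:
step_arm(moves=[[[0, 0, 0], [0, 0, 0], 12], [[0, 0, 0], [0, 0, 0], 12], [[-20, 0, 0], [0, 0, 0], 12], [[-40, 0, -20], [0, 0, 0], 12], [[-60, 0, -60], [0, 0, 0], 12], [[-80, 0, -100], [0, 0, 0], 12], [[-80, 0, -100], [0, 0, 0], 12], [[-80, 0, -100], [0, 0, 0], 12]])

```text
clock: 9.37
tcp_pos: [0.5241, -0.0811, 0.2205]
orientation: [0.003, 0.708, 0.706, 0.001]
wrist_force: [0.9, 0.2, 0.1]
finger_gap: 0.0119
grip_force: 0.0
```

```bash
python3 - <<'E'
from h import *
save("scene","s4.png",(90,70,330,250),3.3)
print(telemetry.get_state()["wrist_force"])
E
```

```text
[-0.46192664  0.94666561 -0.02080017]
```

View pics/s4.png

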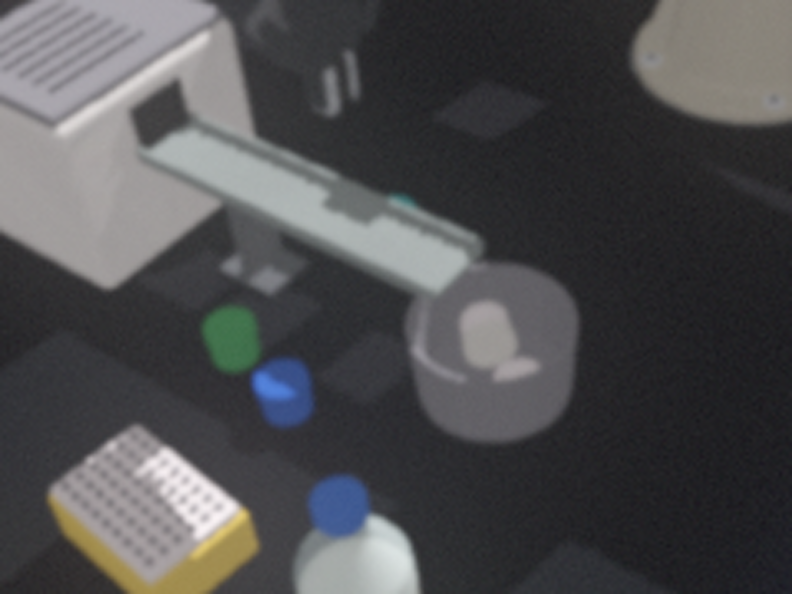

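```bash
python3 - <<'E'
from h import *
for z in(.022,.026,.045,.066):print(z,[np.round(ray("scene",90+u/3.3,70+v/3.3,z)*1000) for u,v in((488,335),(517,368))])
E
```

```text
0.022 [array([498.,  21.,  22.]), array([515.,  61.,  22.])]
0.026 [array([501.,  24.,  26.]), array([519.,  63.,  26.])]
0.045 [array([516.,  35.,  45.]), array([533.,  73.,  45.])]
0.066 [array([533.,  48.,  66.]), array([550.,  85.,  66.])]
```

Call:
step_arm(moves=[[[40, 0, -30], [0, 0, 0], 12], [[80, 0, -40], [0, 0, 0], 12], [[120, 0, -40], [0, 0, 0], 12], [[160, 0, -40], [0, 0, 0], 12], [[200, 0, -40], [0, 0, 0], 12], [[240, 0, -40], [0, 0, 0], 12], [[280, 0, -40], [0, 0, 0], 12], [[300, 0, -40], [0, 0, 0], 12]])

```text
clock: 10.08
tcp_pos: [0.52, 0.2255, 0.2549]
orientation: [-0.001, 0.706, 0.709, -0.001]
wrist_force: [-0.7, -0.6, -0.2]
finger_gap: 0.0117
grip_force: 0.0
```

```bash
python3 - <<'E'
from h import *
a=imaging.read_camera("side")[150:300,160:300,::-1];b=imaging.read_camera("scene")[130:220,200:290,::-1]
a=cv2.resize(a,(392,420),interpolation=3);b=cv2.resize(b,(405,405),interpolation=3)
c=np.zeros((420,797,3),np.uint8);c[:,:392]=a;c[:405,392:]=b
cv2.imwrite("pics/f.png",cv2.convertScaleAbs(c,alpha=1.5))
E
```

```text
(no output)
```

View pics/f.png

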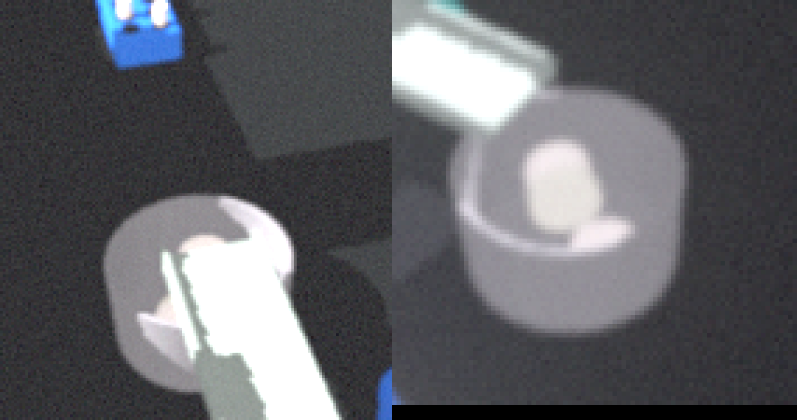

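Both views show the two pots inside the upright tub. In the side view they are at (200,240) and (165,308), and in the scene view at (562,190) and (600,233). I check the heights by crossing the two views.

```bash
python3 - <<'E'
from h import *
for z in(.022,.035,.05,.066):print(z,[np.round(ray("side",160+u/2.8,150+v/2.8,z)[:2]*1000) for u,v in((165,308),(200,238))],[np.round(ray("scene",200+u/4.5,130+v/4.5,z)[:2]*1000) for u,v in((170,190),(208,233))])
E
```

```text
0.022 [array([499.,  45.]), array([542., 107.])] [array([500.,  23.]), array([517.,  61.])]
0.035 [array([497.,  33.]), array([539.,  94.])] [array([510.,  30.]), array([527.,  68.])]
0.05 [array([494.,  20.]), array([535.,  79.])] [array([522.,  39.]), array([538.,  76.])]
0.066 [array([491.,   5.]), array([531.,  62.])] [array([535.,  49.]), array([551.,  84.])]
```

```bash
python3 -c "
from workcell import env
print(env.hand_in())"
```

```text
the job is handed in; nothing more can be done
None
```

The job is handed in. The tub stands upright about 30 mm outside the track's open end with both pots in it, and I never touched the tip box, bottle or tube rack. The verdict was not shown to me.

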